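# Nest the aluminium channel offcuts in the stock tray

## Task

Pack the wide aluminium channel offcuts into the stock tray, where one of them already lies open side up. Lay the other wide open-up channel in the tray alongside it, parallel, ends in line and close enough for the third to span the two; then set the wide open-down channel over the pair so that they interlock: one of its flanges in each trough, seated fully down, ends in line with the others. Set the channels down rather than dropping them, and leave the narrow channel, the spokes, the tape roll and the sanding block where they are.

Things in the scene. Friction and masses are not known exactly. Their poses are not given: they have to be found in the camera images.
- tray: shallow plywood stock tray, fixed to the bench, 240 (its x) x 320 (its y) mm outside and 26 mm high, walls and floor 8 mm thick, a 16 mm wide grip cleat outside each of its two short-way (y) ends; origin at the centre of its underside, z up. It stands to the robot's right.
- laid_channel: aluminium channel lying open side up in the tray, loose: 160 mm long (its x), 60 wide (y), 30 high, web and flanges 4 mm thick, so its trough is 52 mm wide, 26 deep. Origin: centre of its underside (the web), z up. It may lie off to either side of the tray; towards the tray's middle there is room for a second one.
- up_channel: second wide channel, same section and length as laid_channel, loose on the bench left of the tray, open side up, 0.14 to 0.27 kg. Origin: centre of its underside (the web), x along its length, y across, z up. It and down_channel may have swapped places.
- down_channel: third wide channel, same section and length, loose on the bench, open side down, web on top, 0.14 to 0.27 kg. Origin: centre of the plane of its flange edges (30 mm under its top), x along it, z up. 52 mm between its flanges: it spans two neighbouring 4 mm flanges if their gap is under 44 mm. Nested, its origin is 4 mm above the others'.
- flange_a (a point): middle of the lower edge of down_channel's flange on its +y side (28 mm from its middle plane), the edge that must stand in a trough
- flange_b (a point): middle of the lower edge of down_channel's flange on its -y side
- narrow_channel: bystander: narrower aluminium channel lying open side up, 160 x 40 x 20 mm, loose; origin at the centre of its underside
- spoke_1: bystander: turned wooden spoke, 200 mm long, 25 mm thick, lying loose
- spoke_2: bystander: another such spoke, lying loose
- tape_roll: bystander: roll of masking tape lying flat, 104 mm across, 24 mm high, loose
- sanding_block: bystander: cork sanding block 110 x 65 x 30 mm, loose
There are look-alikes about, which are no part of the job. Leave any red look-alike of the up_channel alone.

How it is judged (in metres and radians):
On the way:
1. the second open-up channel lies released in the tray beside the first, open side up, parallel, ends in line (z of laid_channel in the frame of tray between 0.003 and 0.012 m and x of laid_channel in the frame of tray between -0.1 and 0.1 m and y of laid_channel in the frame of tray between -0.135 and 0.135 m and angle between each of laid_channel, up_channel's own z axis and vertical below 0.06 rad and z of up_channel in the frame of tray between 0.003 and 0.012 m and x of up_channel in the frame of tray between -0.1 and 0.1 m and y of up_channel in the frame of tray between -0.135 and 0.135 m and angle between the x axis of up_channel and the x axis of laid_channel, either way round below 0.12 rad and x of up_channel in the frame of laid_channel between -0.015 and 0.015 m and linear speed of up_channel below 0.02 m/s and angular speed of up_channel below 0.1 rad/s and contact force between the fingers and up_channel below 0.1 N), for 0.2 s.
At the end, for the whole second after the job is handed in: All three channels level in the tray (0.06 rad), parallel (0.12 rad), ends in line (15 mm), at rest: the two open-up ones flat on its floor, the open-down one over them with one flange in each trough, edge down on the web (within 4 mm) (z of laid_channel in the frame of tray between 0.003 and 0.012 m and x of laid_channel in the frame of tray between -0.1 and 0.1 m and y of laid_channel in the frame of tray between -0.135 and 0.135 m and angle between each of laid_channel, up_channel, down_channel's own z axis and vertical below 0.06 rad and z of up_channel in the frame of tray between 0.003 and 0.012 m and x of up_channel in the frame of tray between -0.1 and 0.1 m and y of up_channel in the frame of tray between -0.135 and 0.135 m and angle between the x axis of each of up_channel, down_channel and the x axis of laid_channel, either way round below 0.12 rad and x of up_channel in the frame of laid_channel between -0.015 and 0.015 m and ((y of flange_a in the frame of laid_channel between -0.025 and 0.025 m and z of flange_a in the frame of laid_channel between 0.001 and 0.008 m and y of flange_b in the frame of up_channel between -0.025 and 0.025 m and z of flange_b in the frame of up_channel between 0.001 and 0.008 m) or (y of flange_b in the frame of laid_channel between -0.025 and 0.025 m and z of flange_b in the frame of laid_channel between 0.001 and 0.008 m and y of flange_a in the frame of up_channel between -0.025 and 0.025 m and z of flange_a in the frame of up_channel between 0.001 and 0.008 m)) and x of down_channel in the frame of laid_channel between -0.015 and 0.015 m and linear speed of each of laid_channel, up_channel, down_channel below 0.02 m/s and angular speed of each of laid_channel, up_channel, down_channel below 0.1 rad/s); the robot touches nothing.
It fails at once if the narrow channel is moved more than 30 mm (distance of narrow_channel from where it was at the start of the episode above 0.03 m).
It fails at once if a spoke, the tape roll or the sanding block is moved more than 30 mm (distance of any of spoke_1, spoke_2, tape_roll, sanding_block from where it was at the start of the episode above 0.03 m).
It fails at once if a channel is dropped (falls out of the fingers faster than 0.6 m/s, about 20 mm) ((linear speed of up_channel above 0.6 m/s and contact force between the fingers and up_channel below 0.05 N) or (linear speed of down_channel above 0.6 m/s and contact force between the fingers and down_channel below 0.05 N)).
It also fails if it takes over 59 s, if anything falls off the work surface, if the arm or the gripper's body presses on something with over 40 N, if the wrist force passes 120 N, or if a joint passes its speed limit or range.

## Robot

A 6-joint arm with a two-finger parallel gripper is mounted at the origin on the work surface. World frame = base frame: x ahead of the robot, y to its left, z up, the work surface at z = 0. Lengths are in m, angles in degrees, forces in N, time in s.
With the tool pointing down it reaches from about 0.425 to 0.95 m from the base axis. Payload 3.5 kg.
Tool frame: the origin (TCP) lies at the very end of the fingers, on their centre line; the grasp point (between the pads) lies 19 mm behind it (pinch_z is the distance from the TCP to the grasp point, in m); z points along the fingers, y is the direction in which the jaws open and shut (so a half turn about z gives the same grasp; the last joint's range is limited). The gripper opens to 85 mm and grips with 20 to 120 N. Pads are 22 mm wide; open, the fingers measure 114 mm over their backs; the gripper's body (76 mm by 85 mm) begins 54 mm behind the grasp point. The pads swing forward as they close: fully open they stand 13 mm farther back than shut.
Start: joints at [-75.63, 16.404, 90.338, -0, 73.258, -8.594], TCP at [0.263, -0.621, 0.201] pointing down, gripper open.
Joint ranges: [-158.93, 158.93], [-51.34, 127.21], [12.03, 142.37], [-87.48, 267.48], [13.55, 161.25], [-162.69, 162.69]. Speed limits (degrees/s): [159.86, 159.86, 180, 180, 180, 180].

## Interface

Orientations are given as a 3x3 rotation matrix whose columns are the frame's x, y, z axes.
In Python, from station import goto, line_to, move_joints, grip, pause, inverse_kinematics, camera, calibration, Unreachable, job_done, current_time, current_qpos, current_qvel, current_joint_torque, current_position, current_tool_rot, current_force, current_torque, current_grip_width, pinch_z gives the robot as it stands. Calls block until the motion is done:
- goto(position, orientation): joint-space move of the TCP to a pose.
- line_to(position, v=0.15, rotation=None, force_limit=None): straight line of the TCP; rotation=None keeps the orientation; v is the mean speed in m/s. With force_limit (N) it stops when the force on the tool has changed by that much, and returns True; else False.
- move_joints(angles): joint-space move.
- grip(opening, grip_force=None): finger opening in m; grip_force is the grip in N (None keeps the last); returns when the fingers have stopped.
- pause(seconds).
- inverse_kinematics(position, orientation): joint angles nearest the present ones, or None.
- camera(name): name is "scene" or "top" or "wrist"; returns the picture (384x512x3 uint8, blue, green, red); there is no depth.
- calibration(name): a dict with "fov_y" (degrees; the focal length in pixels is half the picture's height over the tangent of half this angle, whatever the lens; pixels are square), "cx", "cy" (the principal point, pixels), "R" (3x3) and "t" (3): a world point X has camera coordinates R X + t; the wrist camera has in their place "tool_from_camera" (4x4, takes a point from camera to tool coordinates, whose origin is the TCP and whose axes are the flange's). Camera axes: x right, y down, z forward; pixel columns grow to the right and rows downward; lengths in m; the calibration is good to about 2 mm. A picture is of the moment at which its call begins: read the wrist's pose just before it. calibration takes no time and is no camera call.
A pose or a line that the arm cannot do raises Unreachable and nothing moves.
- job_done(): hands the job in, once; it reports no verdict.
Readings, each from a call of its own:
- current_time(): time.
- current_qpos(): joint angles.
- current_qvel(): joint speeds.
- current_joint_torque(): joint torques, N m.
- current_position(): TCP position.
- current_tool_rot(): TCP orientation.
- current_force(): force on the tool from outside, world axes, zero at the start.
- current_torque(): the same for the moment, N m.
- current_grip_width(): finger opening in m.
Only numpy, scipy, OpenCV 4.12 (cv2) and the standard library are available. Lean on these libraries where they do the work, as an engineer would, in place of code of your own. Each camera call takes 0.05 s, during which the arm holds its last target.

## Working session

There is one attempt and no reset: what is moved stays moved. The work goes in short steps, each a Python script; the robot and the scene stay as the last script left them, time stands still between calls to the robot, and variables do not carry over. Pictures are saved under pics/ and viewed, and the job is handed in when it is done.

```bash
ls; mkdir -p pics; python3 - <<'E'
from station import *
import cv2,numpy as np
for n in ["scene","top","wrist"]:
    im=camera(n); cv2.imwrite(f"pics/{n}0.png",im)
    print(n,calibration(n))
print(current_time(),pinch_z if not callable(pinch_z) else pinch_z(),current_tool_rot(),current_position())
E
```

```text
pics
scene {'fov_y': 43.802767334797984, 'cx': 260.2126684341255, 'cy': 191.8127672358772, 'R': array([[-0.08104441,  0.99662739,  0.01287081],
       [ 0.81057366,  0.07341823, -0.58101644],
       [-0.58000184, -0.03665539, -0.81379005]]), 't': array([-0.05852641, -0.41735343,  1.58639084])}
top {'fov_y': 55.04776552361776, 'cx': 254.12423339953898, 'cy': 190.5772627138767, 'R': array([[ 0.00546335, -0.99997196, -0.00512174],
       [-0.99752214, -0.00509057, -0.07016878],
       [ 0.07014074,  0.00549241, -0.99752198]]), 't': array([0.10008169, 0.5171572 , 0.93706847])}
wrist {'fov_y': 58.44326952658555, 'cx': 253.18293025514515, 'cy': 193.71660579416388, 'tool_from_camera': array([[ 7.65152665e-04, -9.62160958e-01, -2.72480653e-01,
         6.94989706e-02],
       [ 9.99999700e-01,  7.69890737e-04,  8.95242500e-05,
         2.51792478e-04],
       [ 1.23643593e-04, -2.72480640e-01,  9.62161258e-01,
        -1.72492847e-01],
       [ 0.00000000e+00,  0.00000000e+00,  0.00000000e+00,
         1.00000000e+00]])}
0.15 0.0187 [[ 9.20738937e-01  3.90178925e-01 -4.65021662e-04]
 [ 3.90179117e-01 -9.20737300e-01  1.75527466e-03]
 [ 2.56708389e-04 -1.79759146e-03 -9.99998351e-01]] [ 0.26323747 -0.6209522   0.19994073]
```

View pics/scene0.png

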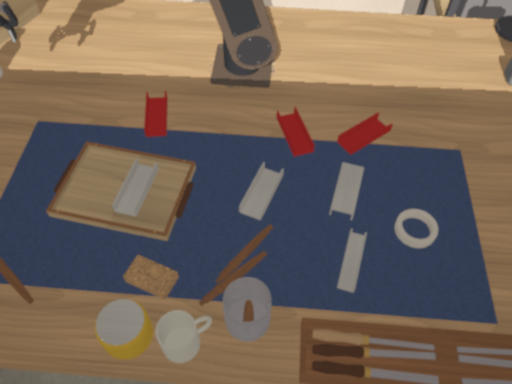

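View pics/top0.png

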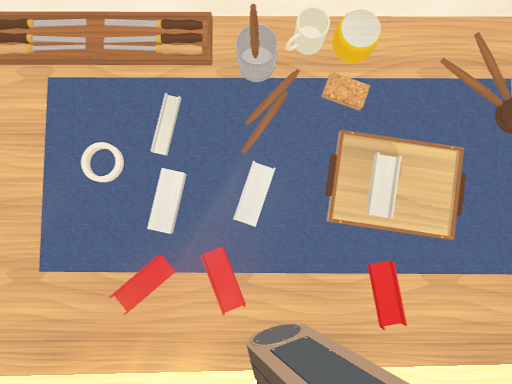

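View pics/wrist0.png

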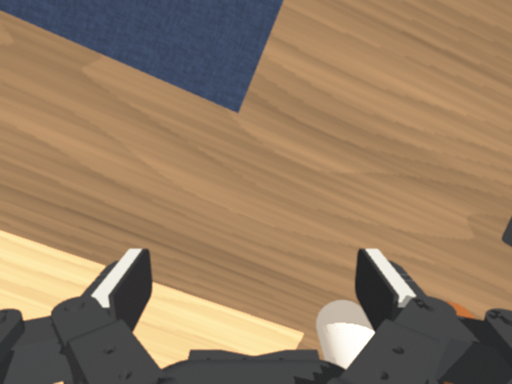

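```bash
python3 - <<'E'
import cv2,numpy as np
t=cv2.imread("pics/top0.png");s=cv2.imread("pics/scene0.png")
def st(c):
    g=c.astype(float); g=np.clip((g-90)/(255-90),0,1)**2*255
    return g.astype(np.uint8)
a=cv2.resize(st(t[145:245,135:285]),None,fx=5,fy=5,interpolation=cv2.INTER_CUBIC)
b=cv2.resize(st(s[150:230,230:375]),None,fx=5,fy=5,interpolation=cv2.INTER_CUBIC)
cv2.imwrite("pics/ca.png",a);cv2.imwrite("pics/cb.png",b)
E
```

```text
(no output)
```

View pics/ca.png

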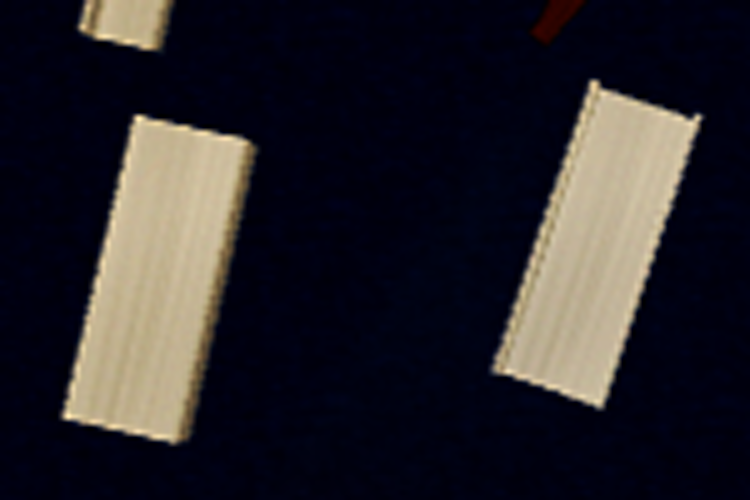

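View pics/cb.png

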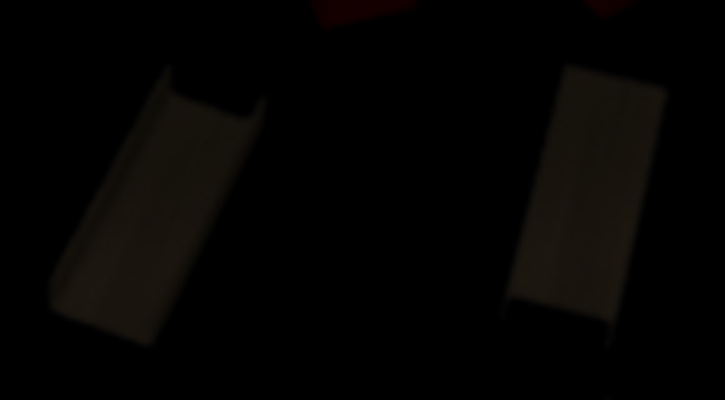

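```bash
cat > h.py <<'E'
from station import *
import cv2,numpy as np
def K(c):
    f=192/np.tan(np.radians(c['fov_y'])/2); return f,c['cx'],c['cy']
def pose(name,tp=None,tR=None):
    c=calibration(name)
    if 'R' in c: R=c['R'];return c,-R.T@c['t'],R.T
    T=c['tool_from_camera']; return c,tp+tR@T[:3,3],tR@T[:3,:3]
def ray(uv,z,name,tp=None,tR=None):
    c,o,Rw=pose(name,tp,tR); f,cx,cy=K(c)
    uv=np.atleast_2d(np.array(uv,float))
    d=np.c_[(uv[:,0]-cx)/f,(uv[:,1]-cy)/f,np.ones(len(uv))]@Rw.T
    return o+d*((z-o[2])/d[:,2])[:,None]
def white(im):
    h=cv2.cvtColor(im,cv2.COLOR_BGR2HSV); return ((h[...,1]<60)&(h[...,2]>120)).astype(np.uint8)*255
def down(yaw_jaw):
    # jaw (tool y) along angle yaw_jaw, tool z down
    c,s=np.cos(yaw_jaw),np.sin(yaw_jaw); y=np.array([c,s,0]); z=np.array([0,0,-1.]); x=np.cross(y,z)
    return np.c_[x,y,z]
E
python3 - <<'E'
from h import *
im=cv2.imread("pics/top0.png")
print(pose("top")[1],pose("scene")[1])
m=white(im)
cs,_=cv2.findContours(m,cv2.RETR_EXTERNAL,cv2.CHAIN_APPROX_NONE)
for c in cs:
    if cv2.contourArea(c)<500: continue
    r=cv2.minAreaRect(c); b=cv2.boxPoints(r); P=ray(b,.03,"top")
    (u,v)=r[0]
    if v<90: continue
    print(np.round(r[0]),cv2.contourArea(c)); print(P.round(3).tolist(), P.mean(0).round(4), np.linalg.norm(P[0]-P[1]).round(4),np.linalg.norm(P[1]-P[2]).round(4))
    e=P[1]-P[0] if np.linalg.norm(P[0]-P[1])>np.linalg.norm(P[1]-P[2]) else P[2]-P[1]
    print("yaw",np.degrees(np.arctan2(e[1],e[0])))
# tray outer corners by eye at rim z=.026
print(ray([[341,131],[463,148],[454,238],[328,222]],.026,"top").round(3))
E
```

```text
[0.4496023  0.09756475 0.97154728] [1.25366207 0.14712016 1.04925316]
[193. 256.] 698.5
[[0.315, 0.316, 0.03], [0.413, 0.28, 0.03], [0.381, 0.198, 0.03], [0.285, 0.235, 0.03]] [0.3484 0.2573 0.03  ] 0.1039 0.0876
yaw -20.590716429318366
[166. 201.] 1608.5
[[0.417, 0.377, 0.03], [0.576, 0.344, 0.03], [0.561, 0.277, 0.03], [0.402, 0.31, 0.03]] [0.4892 0.3272 0.03  ] 0.1621 0.0695
yaw -11.77609272009903
[254. 193.] 1444.5
[[0.443, 0.159, 0.03], [0.596, 0.108, 0.03], [0.575, 0.048, 0.03], [0.423, 0.099, 0.03]] [0.5094 0.1034 0.03  ] 0.1611 0.0636
yaw -18.413632457233156
[383. 185.] 1556.0
[[0.457, -0.182, 0.03], [0.618, -0.207, 0.03], [0.609, -0.275, 0.03], [0.448, -0.249, 0.03]] [ 0.5333 -0.228   0.03  ] 0.1629 0.0686
yaw -8.786964184787255
[102. 162.] 1351.5
[[0.565, 0.568, 0.03], [0.659, 0.525, 0.03], [0.609, 0.425, 0.03], [0.516, 0.469, 0.03]] [0.5872 0.4969 0.03  ] 0.1036 0.1117
yaw -116.19736197729934
[165. 124.] 1029.0
[[0.616, 0.375, 0.03], [0.774, 0.339, 0.03], [0.763, 0.293, 0.03], [0.604, 0.329, 0.03]] [0.6892 0.334  0.03  ] 0.1625 0.0478
yaw -12.526112322585863
[[ 0.672 -0.122  0.026]
 [ 0.629 -0.437  0.026]
 [ 0.398 -0.406  0.026]
 [ 0.437 -0.086  0.026]]
```

```bash
python3 - <<'E'
from h import *
for nm,p,y in [("up",[.509,.103],-18.4),("down",[.49,.325],-11.8),("tray2",[.52,-.31],-8.8),("tray3",[.527,-.27],-8.8)]:
  for s in (90,-90):
    for z in (.01,.2):
      q=inverse_kinematics([*p,z],down(np.radians(y+s))); print(nm,s,z,None if q is None else np.round(q,1))
E
```

```text
up 90 0.01 [  0.2  11.1 119.1  -0.   49.8 -71.4]
up 90 0.2 [  0.2  -3.4 112.1  -0.   71.3 -71.4]
up -90 0.01 [  0.2  11.1 119.1  -0.   49.8 108.6]
up -90 0.2 [  0.2  -3.4 112.1  -0.   71.3 108.6]
down 90 0.01 [ 23.7  18.7 109.5  -0.   51.8 -54.5]
down 90 0.2 [ 23.7   5.6 103.   -0.   71.5 -54.5]
down -90 0.01 [ 23.7  18.7 109.5  -0.   51.8 125.5]
down -90 0.2 [ 23.7   5.6 103.   -0.   71.5 125.5]
tray2 90 0.01 [ -40.4   20.6  107.    -0.    52.4 -121.6]
tray2 90 0.2 [ -40.4    7.8  100.6   -0.    71.7 -121.6]
tray2 -90 0.01 [-40.4  20.6 107.   -0.   52.4  58.4]
tray2 -90 0.2 [-40.4   7.8 100.6  -0.   71.7  58.4]
tray3 90 0.01 [ -36.9   19.2  108.9   -0.    51.9 -118.1]
tray3 90 0.2 [ -36.9    6.1  102.4   -0.    71.5 -118.1]
tray3 -90 0.01 [-36.9  19.2 108.9  -0.   51.9  61.9]
tray3 -90 0.2 [-36.9   6.1 102.4  -0.   71.5  61.9]
```

```bash
python3 - <<'E'
from h import *
import json
out={}
for nm,p,y,z in [("tray",[.525,-.255],-8.8,.30),("up",[.509,.103],-18.4,.2)]:
    goto([*p,z],down(np.radians(y+90)))
    tp,tR=np.array(current_position()),np.array(current_tool_rot())
    im=camera("wrist"); cv2.imwrite(f"pics/w_{nm}.png",im)
    out[nm]=[tp.tolist(),tR.tolist()]
json.dump(out,open("poses.json","w")); print(current_time(),out)
E
```

```text
3.325 {'tray': [[0.524750650595764, -0.2554836078268751, 0.299695653065109], [[-0.9880400341734231, 0.15419691739059507, -0.000448929637177354], [0.15419692094862472, 0.988040135241092, 2.688360556676007e-05], [0.0004477058685371838, -4.2661489212461946e-05, -0.9999998988697212]]], 'up': [[0.5096933382448375, 0.10218592244552654, 0.20052562007044716], [[-0.9485552513902709, 0.3166097965237058, 0.0010824994954554594], [0.31660962235333867, 0.9485558686931705, -0.00033316815698886], [-0.0011322955516640852, 2.6701351546028813e-05, -0.9999993585967051]]]}
```

View pics/w_tray.png

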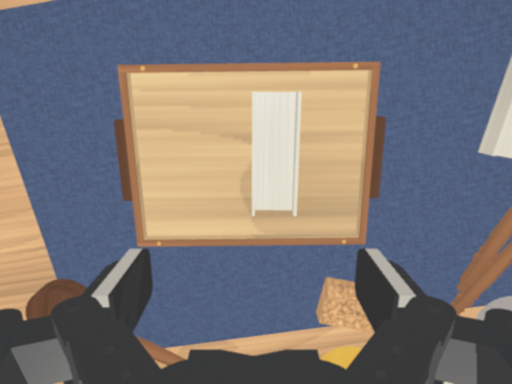

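View pics/w_up.png

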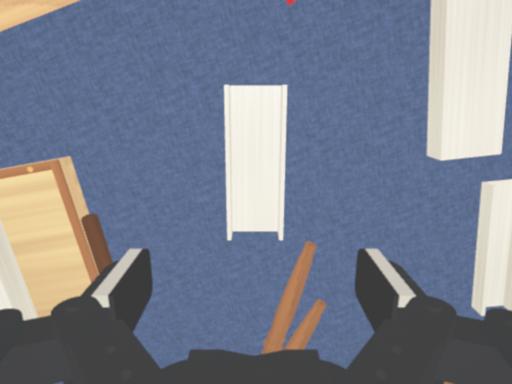

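```bash
python3 - <<'E'
from h import *
import json
ps=json.load(open("poses.json"))
for nm,z,box in [("tray",.038,(230,80,320,225)),("up",.03,(210,70,300,250))]:
    im=cv2.imread(f"pics/w_{nm}.png"); tp,tR=map(np.array,ps[nm])
    x0,y0,x1,y1=box
    h=cv2.cvtColor(im,cv2.COLOR_BGR2HSV); sat=h[...,1]; 
    m=np.zeros(im.shape[:2],np.uint8); m[y0:y1,x0:x1]=(((sat<50)&(h[...,2]>120)).astype(np.uint8)*255)[y0:y1,x0:x1]
    cs,_=cv2.findContours(m,cv2.RETR_EXTERNAL,cv2.CHAIN_APPROX_NONE); c=max(cs,key=cv2.contourArea)
    cv2.imwrite(f"pics/m_{nm}.png",m)
    print(nm,cv2.contourArea(c),cv2.boundingRect(c))
    # left/right edges per row
    rows=range(y0+30,y1-40)
    L=[];R=[]
    for r in rows:
        k=np.where(m[r]>0)[0]
        L.append([k[0]-.5,r]);R.append([k[-1]+.5,r])
    Lp=ray(L,z,"wrist",tp,tR);Rp=ray(R,z,"wrist",tp,tR)
    for P in (Lp,Rp):
        vx,vy,a,b=cv2.fitLine(P[:,:2].astype(np.float32),cv2.DIST_HUBER,0,.001,.001).ravel()
        yaw=np.arctan2(vy,vx); yaw=(yaw+np.pi/2)%np.pi-np.pi/2
        print("  yaw",np.degrees(yaw),"pt",P.mean(0).round(4))
    yv=np.array([-np.sin(yaw),np.cos(yaw)])
    print("  offsets L,R along y",(Lp[:,:2]@yv).mean(),(Rp[:,:2]@yv).mean(), "width",((Rp-Lp)[:,:2]@yv).mean())
    # ends
    cols=np.where(m.any(0))[0]
    for u in (cols[0]+2,cols[0]+20,cols[-1]-20,cols[-1]-2):
        k=np.where(m[:,u]>0)[0]; 
        e=ray([[u,k[0]-.5],[u,k[-1]+.5]],z,"wrist",tp,tR)[:,:2]
        print("  col",u,k[0],k[-1],"along x",(e@np.array([np.cos(yaw),np.sin(yaw)])).round(4))
tp,tR=map(np.array,ps["tray"])
print(ray([[119,66],[380,62],[367,245],[138,247]],.026,"wrist",tp,tR).round(4))
E
python3 - <<'E'
import cv2
im=cv2.imread("pics/w_tray.png")[50:255,105:395]
cv2.imwrite("pics/c_tray.png",cv2.resize(im,None,fx=2.7,fy=2.7,interpolation=cv2.INTER_CUBIC))
E
```

```text
tray 5437.5 (252, 91, 50, 125)
  yaw -8.902755 pt [ 0.5177 -0.2564  0.038 ]
  yaw -9.167944 pt [ 0.5269 -0.1972  0.038 ]
  offsets L,R along y -0.17061328091811792 -0.110697183743074 width 0.059916097175043925
  col 254 92 215 along x [0.4841 0.6432]
  col 272 92 209 along x [0.484  0.6346]
  col 281 92 209 along x [0.4839 0.6346]
  col 299 92 142 along x [0.4838 0.5455]
up 8906.5 (223, 84, 65, 157)
  yaw -18.619928 pt [0.4897 0.0784 0.03  ]
  yaw -18.32199 pt [0.5092 0.137  0.03  ]
  offsets L,R along y 0.22833432155166233 0.2901073481648399 width 0.06177302661317757
  col 225 84 195 along x [0.3713 0.4823]
  col 243 85 231 along x [0.3723 0.5225]
  col 267 85 231 along x [0.3723 0.5226]
  col 285 84 180 along x [0.3714 0.4664]
[[ 0.3962 -0.4013  0.026 ]
 [ 0.4406 -0.0858  0.026 ]
 [ 0.6806 -0.1171  0.026 ]
 [ 0.634  -0.437   0.026 ]]
```

View pics/c_tray.png

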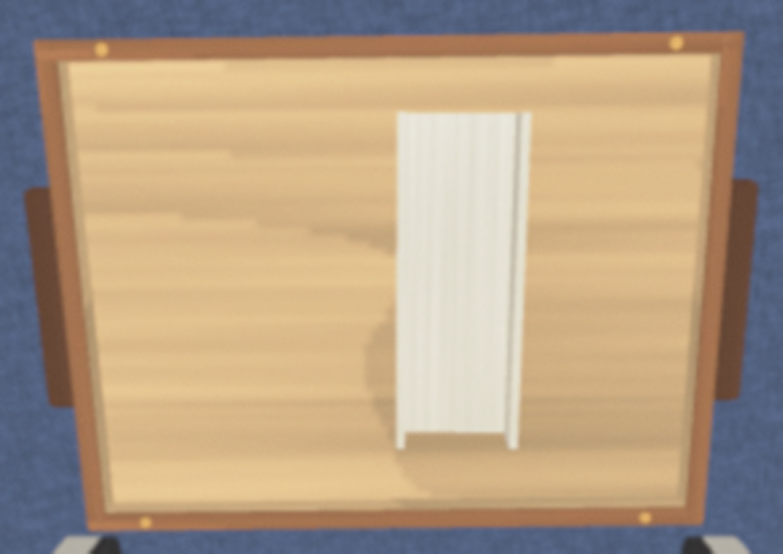

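```bash
python3 - <<'E'
from h import *
R=down(np.radians(90-18.45)); c=np.array([.5109,.1039])
goto([*c,.10],R)
print(line_to([*c,.007],v=.1,force_limit=12),current_position(),current_force())
print(grip(.05,80),current_grip_width(),current_position(),current_force())
print(line_to([*c,.03],v=.05),current_grip_width(),current_force())
line_to([*c,.14],v=.15)
print(current_time(),current_grip_width(),current_force())
cv2.imwrite("pics/s1.png",camera("scene"))
cv2.imwrite("pics/w1.png",camera("wrist"))
E
```

```text
False [0.51167379 0.1039108  0.00776636] [ 0.86756798 -0.06352994 -0.22108139]
False 0.05000399158082945 [0.51098394 0.10390315 0.0071682 ] [-0.19636375  0.01898812 -0.41179004]
False 0.05005739654804672 [ 0.25039771 -0.5225977  -0.7939199 ]
6.825 0.050083714158352985 [ 0.17641507  0.01838558 -0.01645754]
```

View pics/s1.png

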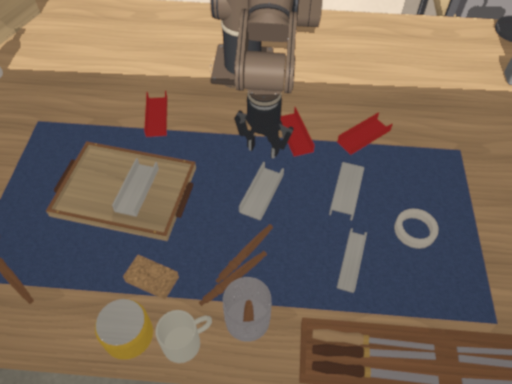

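View pics/w1.png

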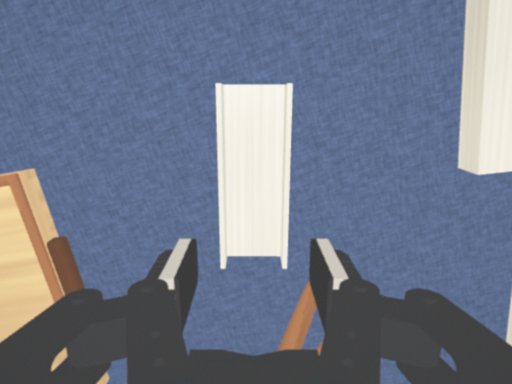

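```bash
python3 - <<'E'
from h import *
c=np.array([.5109,.1039])
grip(.085); 
line_to([*c,.007],v=.12,force_limit=12)
print(current_position(),current_grip_width())
ims=[]
ims.append(camera("wrist")); s1=camera("scene")
print(grip(.045,60),current_grip_width(),current_force(),current_torque())
pause(.2)
print(current_grip_width(),current_force(),current_torque())
ims.append(camera("wrist")); s2=camera("scene")
cv2.imwrite("pics/g2.png",np.hstack([cv2.resize(i,(400,300)) for i in ims]))
cv2.imwrite("pics/g2s.png",np.hstack([cv2.resize(s[90:240,190:320],None,fx=3,fy=3,interpolation=cv2.INTER_CUBIC) for s in (s1,s2)]))
print(current_time())
E
```

```text
[0.51175867 0.10391631 0.00787553] 0.08503208532065153
False 0.044890477703169146 [-0.87257965  0.14913165  0.6772508 ] [-0.04957634 -0.01446283  0.03431787]
0.04491436068716905 [-0.41445623  0.62667843 -0.38261094] [0.00634579 0.01800939 0.01786991]
9.5
```

View pics/g2.png

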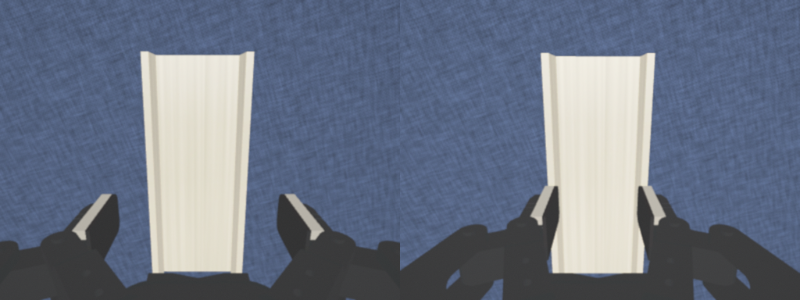

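View pics/g2s.png

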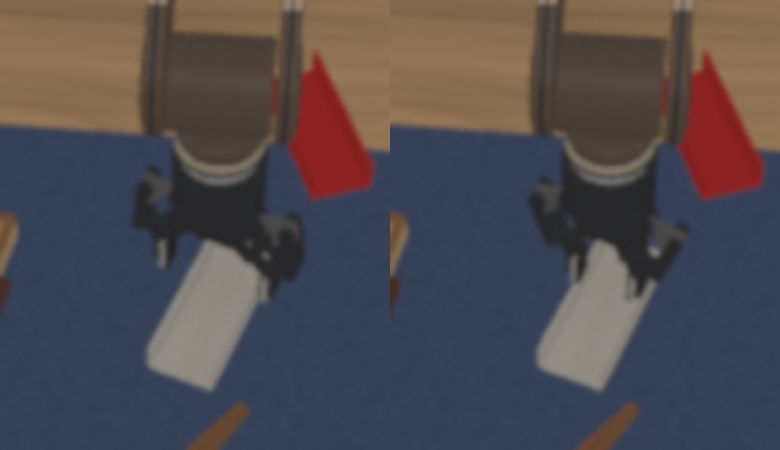

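```bash
python3 - <<'E'
from h import *
def proj(X,name):
    c=calibration(name); f,cx,cy=K(c); p=c['R']@np.array(X)+c['t']; return (f*p[0]/p[2]+cx,f*p[1]/p[2]+cy)
for z in (0.008,.02,.04,.06): print(z,proj([.5117,.1039,z],"scene"),proj([.5117,.1039,z],"top"))
R=np.array(current_tool_rot())
for w in (.0425,.0571): 
  for s in (1,-1): print(proj(np.array([.5117,.1039,.02])+R[:,1]*s*w,"scene"))
print(ray([[261.7,184.5]],.008,"scene"),ray([[261.7,184.5]],.04,"scene"))
print(current_qpos(),current_position())
t=camera("top"); cv2.imwrite("pics/t2.png",cv2.resize(t[140:300,180:340],None,fx=4,fy=4,interpolation=cv2.INTER_CUBIC))
E
```

```text
0.008 (np.float64(261.57741651403074), np.float64(191.9610269535942)) (np.float64(253.7194423451788), np.float64(192.7275221973783))
0.02 (np.float64(261.64601709924494), np.float64(189.3392904983815)) (np.float64(253.69061315570082), np.float64(192.42916429178285))
0.04 (np.float64(261.76272717227255), np.float64(184.8789341881287)) (np.float64(253.64092172743278), np.float64(191.91489973101898))
0.06 (np.float64(261.88250854532225), np.float64(180.30120075627434)) (np.float64(253.58906024594037), np.float64(191.37817694139795))
(np.float64(276.47023829853975), np.float64(194.57406211477752))
(np.float64(247.03686761381294), np.float64(184.1804656240155))
(np.float64(281.6132849340765), np.float64(196.39018953135906))
(np.float64(242.06698572769602), np.float64(182.42548664167796))
[[0.48691977 0.10225948 0.008     ]] [[0.51048345 0.10363814 0.04      ]]
[ 3.37192318e-01  1.16761649e+01  1.18836129e+02 -7.85366840e-04
  4.94925460e+01 -7.12153304e+01] [0.51089868 0.10390557 0.00696914]
```

View pics/t2.png

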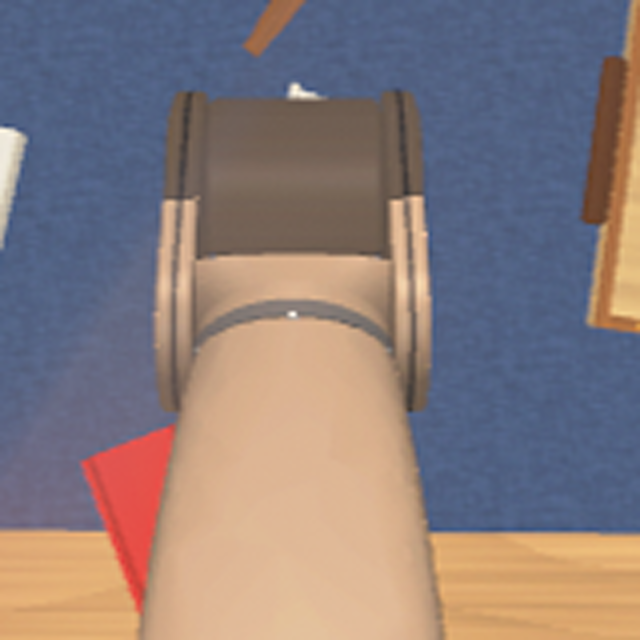

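```bash
python3 - <<'E'
from h import *
c=np.array([.5109,.1039])
grip(.085)
pause(.1); print(current_force())
print(line_to([*c,-.012],v=.03,force_limit=5),current_position(),current_force(),current_time())
w=camera("wrist");s=camera("scene")
cv2.imwrite("pics/p3.png",np.hstack([cv2.resize(w,(400,300)),cv2.resize(s[100:220,190:350],(400,300),interpolation=cv2.INTER_CUBIC)]))
E
```

```text
[-0.08291617  0.32933241  0.04094482]
False [ 0.51099158  0.10392583 -0.0119891 ] [-0.07186138  0.9282027  -0.63743878] 10.9083
```

View pics/p3.png

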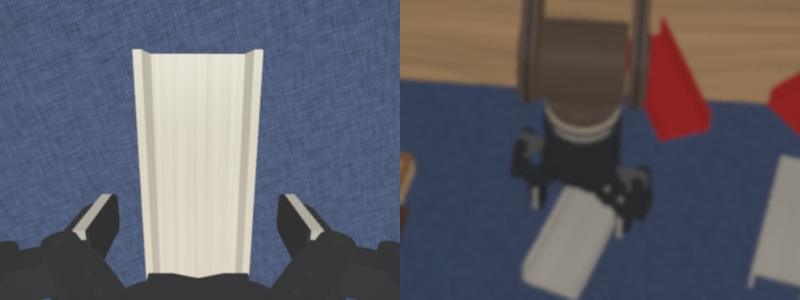

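```bash
python3 - <<'E'
from h import *
c=np.array([.5109,.1039])
print(line_to([*c,-.045],v=.03,force_limit=6),current_position(),current_force(),current_time())
w=camera("wrist");s=camera("scene")
cv2.imwrite("pics/p4.png",np.hstack([cv2.resize(w,(400,300)),cv2.resize(s[100:220,190:350],(400,300),interpolation=cv2.INTER_CUBIC)]))
E
```

```text
True [ 0.51052084  0.10394102 -0.04326119] [-0.44728537  0.32906191  4.25371817] 11.975
```

View pics/p4.png

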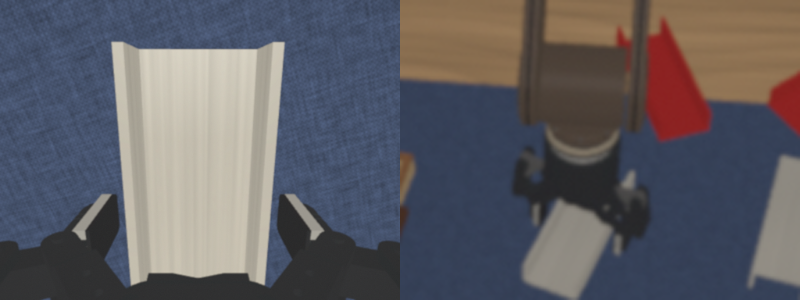

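```bash
python3 - <<'E'
from h import *
c=np.array([.5109,.1039])
line_to([*c,-.035],v=.05)
print(grip(.05,60),current_grip_width(),current_force())
line_to([*c,-.02],v=.04); print(current_grip_width(),current_force())
line_to([*c,.10],v=.15)
print(current_time(),current_grip_width(),current_force())
w=camera("wrist");s=camera("scene")
cv2.imwrite("pics/p5.png",np.hstack([cv2.resize(w,(400,300)),cv2.resize(s[80:220,170:350],(400,300),interpolation=cv2.INTER_CUBIC)]))
E
```

```text
False 0.05946514873414279 [ 0.77530398 -0.30166777  1.56749319]
0.05945625854309372 [-0.63473644  0.32852772 -1.13886413]
14.2333 0.059045220978606414 [ 0.45783095  0.63431177 -1.05222556]
```

View pics/p5.png

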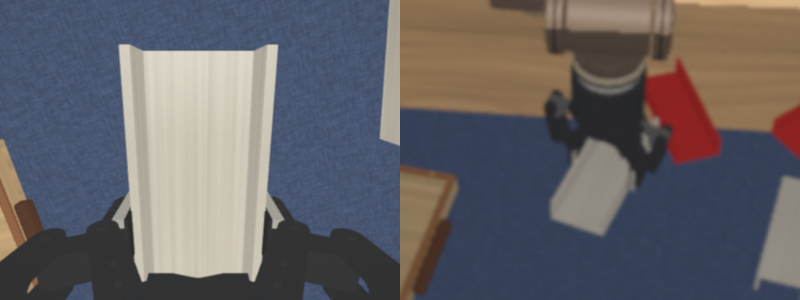

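```bash
python3 - <<'E'
from h import *
R=down(np.radians(90-9.0)); t=np.array([.5207,-.3127])
goto([*t,.10],R)
print(current_time(),current_grip_width())
line_to([*t,-.010],v=.12)
s=camera("scene"); w=camera("wrist"); cv2.imwrite("pics/p6.png",np.hstack([cv2.resize(w,(400,300)),cv2.resize(s[120:250,30:210],(400,300),interpolation=cv2.INTER_CUBIC)]))
print(current_force(),current_position(),current_time())
E
```

```text
15.875 0.05946194411308952
[ 0.05871675  0.41457955 -1.19603972] [ 0.5215407  -0.31339613 -0.0086916 ] 17.0417
```

View pics/p6.png

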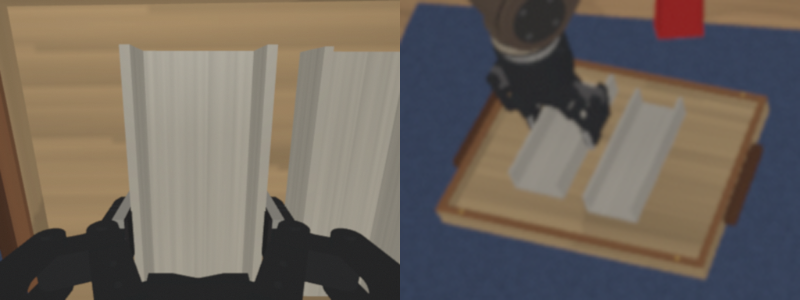

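```bash
python3 - <<'E'
from h import *
t=np.array([.5207,-.3127])
print(line_to([*t,-.031],v=.02,force_limit=6),current_position(),current_force(),current_time())
grip(.072); print(current_grip_width(),current_force())
pause(.25)
line_to([*t,.06],v=.12)
goto([.525,-.27,.27],down(np.radians(81)))
tp,tR=np.array(current_position()),np.array(current_tool_rot())
w=camera("wrist"); cv2.imwrite("pics/w7.png",w); np.savez("w7.npz",tp=tp,tR=tR); print(current_time(),tp)
goto([.49,.325,.20],down(np.radians(90-11.8))); grip(.085)
tp,tR=np.array(current_position()),np.array(current_tool_rot())
w=camera("wrist"); cv2.imwrite("pics/w8.png",w); np.savez("w8.npz",tp=tp,tR=tR); print(current_time(),tp)
E
```

```text
True [ 0.52059132 -0.31261843 -0.02699539] [ 0.59456672 -0.06579031  4.212945  ] 17.8417
0.07168945415374012 [0.63392044 0.35119029 0.02576321]
20.175 [ 0.5241718  -0.26957695  0.26732777]
22.6667 [0.4903067  0.32460595 0.20008227]
```

View pics/w7.png

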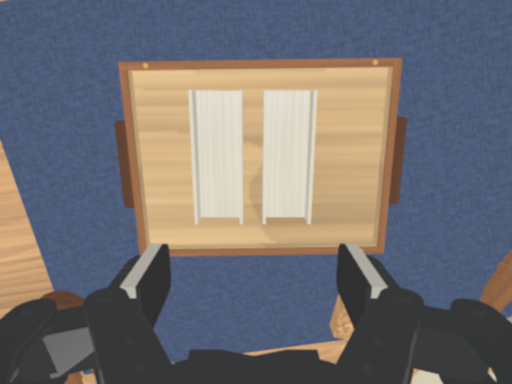

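View pics/w8.png

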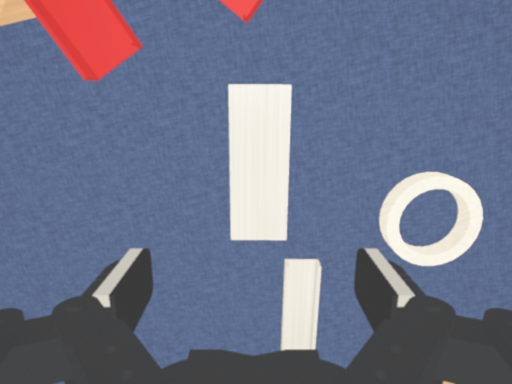

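```bash
cat >> h.py <<'E'
def meas(im,tp,tR,z,box,pad=(30,40)):
    x0,y0,x1,y1=box; h=cv2.cvtColor(im,cv2.COLOR_BGR2HSV)
    m=np.zeros(im.shape[:2],np.uint8); m[y0:y1,x0:x1]=(((h[...,1]<50)&(h[...,2]>120)).astype(np.uint8)*255)[y0:y1,x0:x1]
    n,l,st,_=cv2.connectedComponentsWithStats(m); k=1+np.argmax(st[1:,4]); m=(l==k)
    rr=np.where(m.any(1))[0]; rows=range(rr[0]+20,rr[-1]-20)
    L=[];Rr=[]
    for r in rows:
        k=np.where(m[r])[0]; L.append([k[0]-.5,r]);Rr.append([k[-1]+.5,r])
    ys=[];P=[]
    for E in (L,Rr):
        p=ray(E,z,"wrist",tp,tR)[:,:2].astype(np.float32); vx,vy,_,_=cv2.fitLine(p,cv2.DIST_HUBER,0,.001,.001).ravel()
        a=np.arctan2(vy,vx); ys.append((a+np.pi/2)%np.pi-np.pi/2); P.append(p)
    yaw=np.mean(ys); xh=np.array([np.cos(yaw),np.sin(yaw)]); yh=np.array([-xh[1],xh[0]])
    yy=[np.median(p@yh) for p in P]
    top=np.where(m[rr[0]+1])[0].mean(); bot=np.where(m[rr[-1]-1])[0].mean()
    e=ray([[top,rr[0]-.5],[bot,rr[-1]+.5]],z,"wrist",tp,tR)[:,:2]@xh
    c=xh*e.mean()+yh*np.mean(yy)
    print("yaws",np.degrees(ys).round(2),"w",round(abs(yy[1]-yy[0]),4),"len",round(abs(e[1]-e[0]),4),"c",c.round(4),"rows",rr[0],rr[-1])
    return c,yaw
E
python3 - <<'E'
from h import *
d=np.load("w7.npz"); im=cv2.imread("pics/w7.png")
a,ya=meas(im,d['tp'],d['tR'],.038,(180,80,252,235))
b,yb=meas(im,d['tp'],d['tR'],.038,(255,80,330,235))
y=(ya+yb)/2; xh=np.array([np.cos(y),np.sin(y)]);yh=np.array([-xh[1],xh[0]])
print("pitch",(b-a)@yh,"dx",(b-a)@xh,"mid",(a+b)/2,np.degrees(y))
d=np.load("w8.npz"); im=cv2.imread("pics/w8.png")
meas(im,d['tp'],d['tR'],.03,(215,70,305,250))
E
```

```text
yaws [-8.93 -9.44] w 0.0604 len 0.1598 c [ 0.5204 -0.3119] rows 90 223
yaws [-8.54 -9.06] w 0.0603 len 0.1599 c [ 0.5336 -0.2288] rows 90 223
pitch 0.08405634680435643 dx -1.6257108532576972e-05 mid [ 0.52701183 -0.27036218] -8.994875
yaws [-12.09 -12.1 ] w 0.0618 len 0.1623 c [0.4912 0.3304] rows 83 240
```

```bash
python3 - <<'E'
from h import *
c=np.array([.4912,.3304]); R=down(np.radians(90-12.1))
goto([*c,.05],R)
print(line_to([*c,-.032],v=.1,force_limit=12),current_position())
print(grip(.05,60),current_grip_width(),current_force())
line_to([*c,-.015],v=.04); print(current_grip_width(),current_force())
line_to([*c,.10],v=.15)
w=camera("wrist");s=camera("scene")
cv2.imwrite("pics/p9.png",np.hstack([cv2.resize(w,(400,300)),cv2.resize(s[80:220,270:450],(400,300),interpolation=cv2.INTER_CUBIC)]))
print(current_time(),current_grip_width())
E
```

```text
False [ 0.49189257  0.33074268 -0.03128798]
False 0.05908726542326066 [ 0.95327466 -0.06475928  3.24850298]
0.0594542264584962 [-0.96538864  0.73751657 -1.18291951]
26.2333 0.059201142280461604
```

View pics/p9.png

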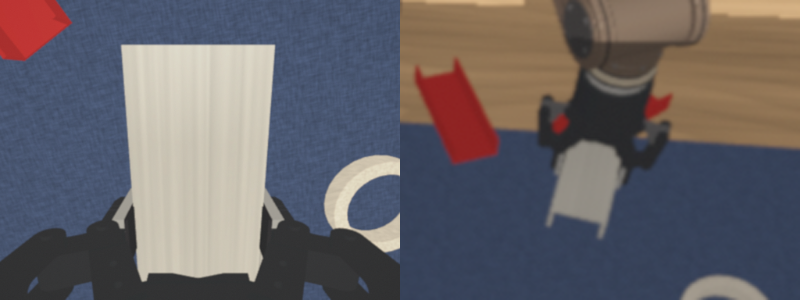

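```bash
python3 - <<'E'
from h import *
R=down(np.radians(90-9.0)); t=np.array([.5270,-.2704])
goto([*t,.10],R)
line_to([*t,.015],v=.12)
s=camera("scene"); w=camera("wrist"); cv2.imwrite("pics/p10.png",np.hstack([cv2.resize(w,(400,300)),cv2.resize(s[120:250,30:210],(400,300),interpolation=cv2.INTER_CUBIC)]))
print(current_force(),current_position(),current_time(),current_grip_width())
E
```

```text
[ 0.58217227 -0.74225631 -1.36708186] [ 0.52794898 -0.27107777  0.01636009] 29.35 0.059085331015600755
```

View pics/p10.png

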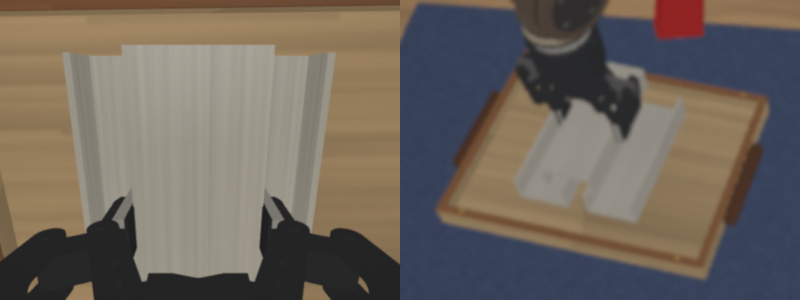

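Symmetric over the two: the outer flanges show at columns 63 and 334 and the held web at 122–275 in the wrist half. Next I lower it in.

```bash
python3 - <<'E'
from h import *
t=np.array([.5270,-.2704])
print(line_to([*t,-.024],v=.025,force_limit=6),current_position(),current_force(),current_time(),current_grip_width())
w=camera("wrist");s=camera("scene")
cv2.imwrite("pics/p11.png",np.hstack([cv2.resize(w,(400,300)),cv2.resize(s[120:250,30:210],(400,300),interpolation=cv2.INTER_CUBIC)]))
E
```

```text
True [ 0.52700977 -0.27039286 -0.01880864] [ 0.58263214 -0.92211912  3.04132132] 30.5667 0.05885995888256763
```

View pics/p11.png

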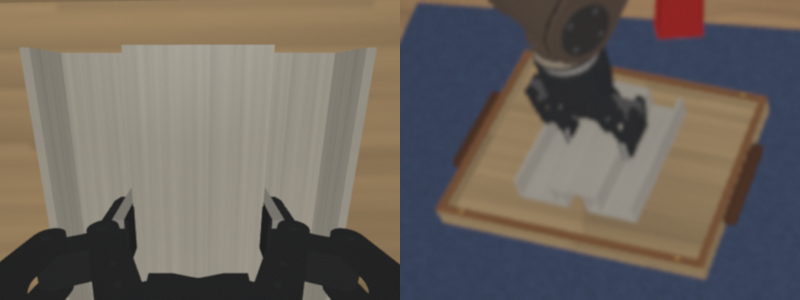

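```bash
python3 - <<'E'
from h import *
t=np.array([.5270,-.2704])
print(line_to([*t,-.0215],v=.02,force_limit=5),current_position(),current_force())
grip(.076); pause(.2); print(current_grip_width(),current_force())
line_to([*t,.06],v=.1)
goto([.525,-.27,.25],down(np.radians(81)))
pause(.1)
tp,tR=np.array(current_position()),np.array(current_tool_rot())
w=camera("wrist"); cv2.imwrite("pics/w12.png",w); np.savez("w12.npz",tp=tp,tR=tR); s=camera("scene")
print(current_time(),tp)
cv2.imwrite("pics/p12.png",np.hstack([cv2.resize(w,(400,300)),cv2.resize(s[120:250,30:210],(400,300),interpolation=cv2.INTER_CUBIC)]))
cv2.imwrite("pics/w12c.png",cv2.resize(w[70:270,150:360],None,fx=3.5,fy=3,interpolation=cv2.INTER_CUBIC))
E
```

```text
True [ 0.52679389 -0.27031132 -0.0185918 ] [-2.76729548  0.33890269  4.17843487]
0.075921755686795 [ 0.78129146  0.00092128 -0.19258072]
33.3167 [ 0.5236697  -0.26907276  0.24600218]
```

View pics/p12.png

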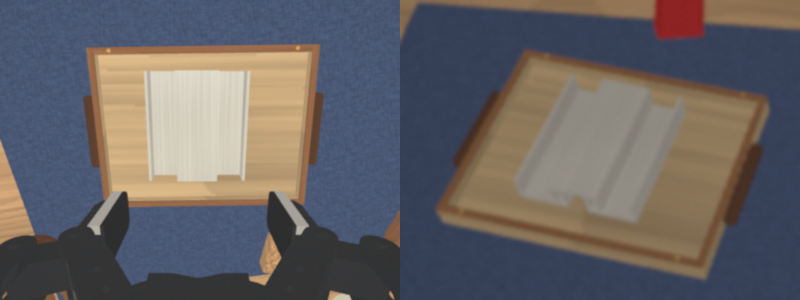

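View pics/w12c.png

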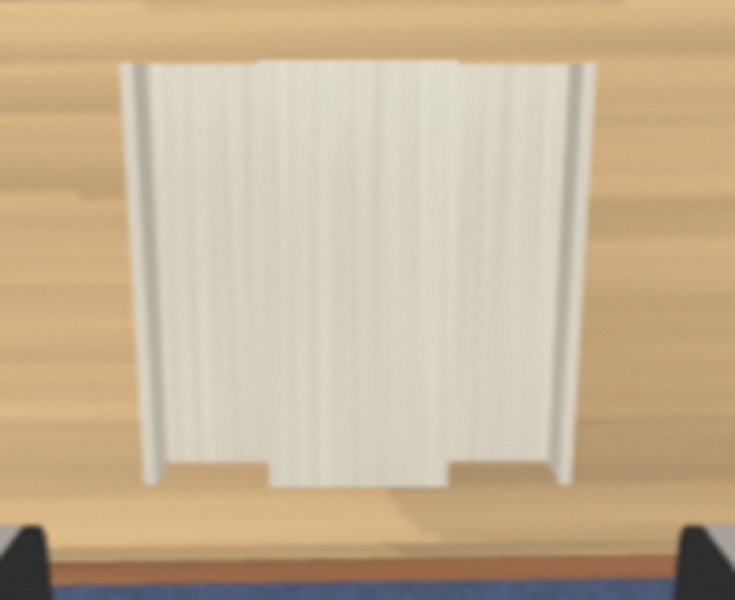

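```bash
python3 - <<'E'
from h import *
a=cv2.imread("pics/scene0.png"); b=camera("scene"); cv2.imwrite("pics/s13.png",b)
d=cv2.absdiff(a,b).max(2)
for n,(x0,y0,x1,y1) in dict(narrow=(330,222,375,300),tape=(385,200,445,255),block=(115,250,185,302),spokes=(195,220,280,310)).items(): print(n,d[y0:y1,x0:x1].max(),(d[y0:y1,x0:x1]>25).sum())
print(current_time()); job_done()
E
```

```text
narrow 5 0
tape 5 0
block 5 0
spokes 26 1
33.3667
the job is handed in; nothing more can be done
```

The two open-up channels lie side by side in the tray with the open-down channel nested over them. I handed the job in at 33.4 s, and it returned no verdict.

**What I did:** I laid the up_channel beside the laid one, on the side towards the tray's middle. I then set the down_channel over the pair, lowering both slowly until they touched.

**What went wrong:** My first two grasps of the up_channel closed on air above it, without moving it. The fingers end about 30 mm higher than the reported TCP. I found this by lowering the open fingers until they touched the bench (reported z = −0.043), and corrected all later heights for it.

**Last checks:**
- **Pair in the tray:** the channels are 84 mm apart centre to centre (24 mm gap), with ends in line within measuring error and yaws within about 0.4°.
- **Open-down channel:** it made contact 0.5 mm from the height expected for full seating. The last wrist picture shows it centred over both troughs with ends in line. Its apparent size puts its top about 7 mm above the other rims, where 4 mm is nominal and one pixel is about 6 mm. Resting on the rims instead would have shown about 30 mm.
- **Bystanders:** the scene picture shows no change at the narrow channel, tape roll, sanding block or spokes.
- **Fingers:** open and clear of everything at hand-in.

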